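# Draw a dowel out of its store pipe into the mitre trough

### The job

Swing the upright steel keeper right down out of the dowel's way. Then draw the long wooden dowel out of the grey store pipe, regrasping along its length in the gap between pipe and trough, and feed it into the wooden trough until its leading end rests against the steel end stop; let go of it there. Do not drop the dowel, and leave the jar and the tape roll on the hood and the spray can where they are.

Things in the scene. Friction and masses are not known exactly. Their poses are not given: they have to be found in the camera images.
- rig: Fixed rig on a plywood board (x -50..70, y -150..230, z 22..36 mm): in line a grey pipe, an open gap, a wooden trough under a hood. Origin at bench level under the dowel's line, mid-gap; z up; +y = way the dowel is drawn (pipe to trough), in the world 20 to 40 degrees from +y towards +x; -x is the side towards the robot. Gap: y -60..60, empty above the board but for the keeper.
- pipe_mouth (a point): Centre of the bore at the pipe's mouth (rig x 0, y -60, z 117 mm). Bore 20, outside 28 mm; the pipe runs from here 175 mm to rig -y, its far end capped. A wooden saddle (52 mm wide, up to z 122) holds it, 25 to 85 mm behind the mouth.
- trough_entry (a point): Middle of the trough's entry on its floor (rig y 60, z 105 mm). The trough runs 155 mm from here to the stop: floor at 105 mm, inner width 40 mm, walls 13 mm thick up to 135 mm; flared steel plates (outside 66 mm wide) and a sloping lip at the entry guide the dowel in; they stick out 13 mm into the gap.
- hood_edge (a point): Middle of the hood's lower edge on the pipe side (rig y 24, z 200 mm). The hood board (14 mm thick, x -52..76) covers y 24..224 on a back panel and a post (y over 85). It blocks an upright hand in most of the gap; a hand that leans 30 to 45 degrees along the dowel's line, fingertips pointing to the trough and wrist back over the pipe, works under its edge.
- keeper_top (a point): Middle of the keeper's free end (136 mm over the bench when upright). A picture frame's fixed bar (165 mm high) passes 0.2 m left of the base axis: an arm whose upper arm sits beside its shoulder strikes it when the base joint turns past about -1.0 rad; leaning the hand as told at hood_edge keeps it short of that.
- stop (a point): Point on the face of the steel end stop (rig y 215, z 113 mm), 8 mm over the trough floor: where the centre of the dowel's leading end comes to rest.
- keeper (a joint): Hinge angle in rad of the keeper, a steel tongue (24 mm in rig x, 6 mm in y, 88 mm long) in the dowel's path at rig y 22, hinged at z 48 mm about an axis along rig y. 0 to 0.15 at the start = upright; it swings only to rig +x (away from the robot); 1.6 = lying flat. Pushed past about 0.5 it drops flat by itself; a push of 1 N will do.
- rod: Loose beech dowel, 210 mm long, 16 mm diameter, 70 g (may vary by a third), lying in the pipe with 45 to 70 mm sticking out of the mouth. Origin at its middle, on its axis (115 mm over the bench while it lies in the pipe, 113 mm in the trough); its y axis runs along it, +y to the leading end.
- rod_lead (a point): Centre of the dowel's leading end (the one that sticks out of the pipe at the start). With this at rig y 145 to 185 mm the dowel has left the pipe but its middle is not yet over the trough's floor (level from y 75): let go there, it tips and falls. At all other places along the way it lies safely when let go.
- jar: Loose bystander: small white jar with black lid, 46 mm diameter, 56 mm high, on top of the hood. Origin at the centre of its underside.
- tape: Loose bystander: brown tape roll, 62 mm diameter, 24 mm high, lying on top of the hood. Origin at the centre of its underside.
- spray_can: Loose bystander: white aerosol can with a red cap, 51 mm diameter, 139 mm high, upright on the bench beyond the trough's end. Origin at the centre of its underside.

How it is judged:
At the end, for the whole second after the job is handed in: The keeper lies down (over 1.4 rad). The dowel lies at rest on the trough floor, within 0.15 rad of the trough's line, its leading end within 8 mm of the end stop (value of joint keeper above 1.4 rad and y of rod_lead in the frame of stop between -0.008 and 0.006 m and x of rod_lead in the frame of rig between -0.016 and 0.016 m and height (world z) of rod_lead between 0.105 and 0.121 m and angle between the y axis of rod and the y axis of rig, either way round below 0.15 rad and linear speed of rod below 0.02 m/s); the robot touches nothing.
It fails at once if the dowel is dropped off the rig (height (world z) of rod below 0.07 m).
It fails at once if the jar on the hood is moved more than 30 mm (distance of jar from where it was at the start of the episode above 0.03 m).
It fails at once if the tape roll on the hood is moved more than 30 mm (distance of tape from where it was at the start of the episode above 0.03 m).
It fails at once if the spray can is moved more than 30 mm (distance of spray_can from where it was at the start of the episode above 0.03 m).
It also fails if it takes over 51 s, if anything falls off the work surface, if the arm or the gripper's body presses on something with over 40 N, if the wrist force passes 120 N, or if a joint passes its speed limit or range.

### The arm

A 6-joint arm with a two-finger parallel gripper is mounted at the origin on the work surface; the furniture and walls round the work are solid. World frame = base frame: x ahead of the robot, y to its left, z up, the work surface at z = 0. Lengths are in m, angles in rad, forces in N, time in s.
With the tool pointing down it reaches from about 0.375 to 0.975 m from the base axis. Payload 3.8 kg.
Tool frame: the origin (TCP) lies midway between the tips of the shut fingers; the grasp point (between the pads) lies 19 mm behind it; z points along the fingers, y is the line along which they close (so a half turn about z gives the same grasp; the last joint's range is limited). The gripper opens to 85 mm and grips with 20 to 120 N. Pads are 22 mm wide; open, the fingers measure 114 mm over their backs; the gripper's body (76 mm by 85 mm) begins 54 mm behind the grasp point. The pads swing forward as they close: fully open they stand 13 mm farther back than shut.
Start: joints at [1.065, 0.264, 1.604, -0, 1.274, -0.037], TCP at [0.305, 0.602, 0.231] pointing down, gripper open.
Joint ranges: [-2.63, 2.63], [-0.94, 2.18], [0.31, 2.57], [-1.31, 4.45], [0, 2.66], [-2.55, 2.55]. Speed limits (rad/s): [2.57, 2.57, 3.14, 3.14, 3.14, 3.14].

### API

Orientations are given as a rotation vector (axis times angle).
In Python, from workcell import bot, cams gives the robot as it stands.
- The arm moves only by the tool play_rows, never from a script. Its argument "rows" is a list of rows, each a list of 2 entries, a list of its own where there are three numbers: the shift along the tool's x, y, z scaled (see below), then the turn, a rotation vector about the tool's x, y, z scaled (see below). A call has 1 to 20 rows; each row is the pose to reach, as a shift and turn from the pose commanded when the call began, along the tool's axes at that moment; what a row does not reach only later rows make up. The controller multiplies each number of a shift by 250 mm and each number of a turn by 45 degrees. A row lasts 1/12 s, in which the tool goes at most 41.7 mm and 7.16 degrees, less where a joint would pass 70% of its speed; a pose out of reach is approached as far as the arm can. A call with a number of a shift or a turn outside -1 to 1 is refused whole. A call with a gripper value outside its range is refused whole. "claw" is the opening, from -1 (shut) to 1 (fully open), set as the call begins (left out, the last holds). The fingers move at their own pace and stop on an object; "newtons" is the grip in N (left out, the last holds). Time passes only in rows, so rows that repeat a pose let the fingers close. It gives the time, the measured TCP pose, the force, the opening and the grip force at its end, in the units of the state.
- bot.read_state(): the state, without advancing time (a new reading comes with each control period).
- cams.read_camera(name): name is "scene" or "top" or "wrist"; returns a dict with "image" (480x640x3 uint8, red, green, blue), "K" (3x3 intrinsics, pixels), "k1" (the pictures are not rectified: a ray, as slopes to the right and down, at radius r is drawn at 1 + k1 r^2 times it, then the intrinsics apply), "T" (4x4, takes a point from camera to world coordinates); the wrist camera has in their place "mount" (4x4, takes a point from camera to tool coordinates, whose origin is the TCP and whose axes are the flange's). Camera axes: x right, y down, z forward; pixel columns grow to the right and rows downward; lengths in m; the calibration is good to about 2 mm. A picture is of the moment at which its call begins: read the wrist's pose just before it. There is no depth.
- bot.finish_job(): hands the job in; it is judged then, once.
The state is a dict: "time": time; "q": joint angles; "joint_vel": joint speeds; "joint_torque": joint torques, N m; "tool_pos": TCP position; "tcp_rot": TCP orientation; "wrist_force": force on the tool from outside, world axes, zero at the start; "torque": the same for the moment, N m; "width": opening from 0.0 (shut) to 1.0 (fully open); "grip_force": force on a finger pad.
Only numpy, scipy, OpenCV 4.12 (cv2) and the standard library are available. Lean on these libraries where they do the work, as an engineer would, in place of code of your own. Each camera call takes 0.05 s, during which the arm holds its last target. There are 200 camera calls.

## Working session

There is one attempt and no reset: what is moved stays moved. The work goes in short steps, Python scripts to look and compute and a tool call to move; the robot and the scene stay as the last step left them, time stands still between calls to the robot, and variables do not carry over. Pictures are saved under pics/ and viewed, at most 10 in all, crops included, and the job is handed in when it is done.

Besides the shell and the picture viewer there is one more tool, called after "Call:" as a command line: name --argument value ..., lists and objects as JSON in quotes. play_rows: Moves the arm, as the interface text tells. Its arguments: {"type":"object","properties":{"rows":{"type":"array","items":{"type":"array"}},"claw":{"type":"number"},"newtons":{"type":"number"}},"required":["rows"]}

```bash
ls; mkdir -p pics
python3 - <<'E'
from workcell import bot,cams
import cv2,numpy as np
s=bot.read_state();print(s)
for n in ["scene","top"]:
    c=cams.read_camera(n);print(n,c["K"],c["k1"],c["T"])
    cv2.imwrite(f"pics/{n}0.png",c["image"][:,:,::-1])
c=cams.read_camera("wrist");print(c["mount"],c["K"],c["k1"])
E
```

```text
pics
{'time': 0.0, 'q': array([ 1.06509259e+00,  2.64764668e-01,  1.60537970e+00,  6.10039567e-06,
        1.27369145e+00, -3.69021789e-02]), 'joint_vel': array([ 8.97118865e-05, -1.46405011e-03, -1.15977550e-04, -6.86772356e-04,
       -7.83164968e-04, -2.26712985e-03]), 'joint_torque': array([-2.73776368e-04, -5.15145671e+01, -3.67304850e+01, -1.54077525e-04,
        1.33256221e-02,  1.84319717e-06]), 'tool_pos': array([0.30462356, 0.60153395, 0.22995118]), 'tcp_rot': array([-0.7295283 , -3.05508909,  0.00339156]), 'wrist_force': array([ 0.0057236 ,  0.14693664, -0.48890963]), 'torque': array([ 0.03809497, -0.00946704,  0.00423692]), 'grip_force': 0.0, 'width': 1.0020444754542777}
scene [[546.67570365   0.         325.54148631]
 [  0.         546.67570365 243.45032497]
 [  0.           0.           1.        ]] -0.019479807127300408 [[-0.58211351 -0.61547462  0.53135191  0.01645647]
 [-0.81302654  0.44980511 -0.36967986 -0.02740508]
 [-0.01147623 -0.64719885 -0.76223484  0.8087466 ]
 [ 0.          0.          0.          1.        ]]
top [[513.33320421   0.         319.67938356]
 [  0.         513.33320421 256.39679841]
 [  0.           0.           1.        ]] -0.06672693362965715 [[ 0.00873285 -0.99427199  0.10652209  0.37426564]
 [-0.9999385  -0.00795474  0.0077274  -0.33003362]
 [-0.00683578 -0.10658302 -0.99428031  1.17045407]
 [ 0.          0.          0.          1.        ]]
[[ 4.30998514e-04 -9.52342971e-01 -3.05028982e-01  7.71233297e-02]
 [ 9.99999731e-01  2.29346548e-04  6.96923365e-04 -7.30016576e-04]
 [-5.93752724e-04 -3.05029200e-01  9.52342814e-01 -1.43297594e-01]
 [ 0.00000000e+00  0.00000000e+00  0.00000000e+00  1.00000000e+00]] [[361.29441467   0.         317.94140847]
 [  0.         361.29441467 240.47583378]
 [  0.           0.           1.        ]] -0.044820710054329575
```

View pics/scene0.png

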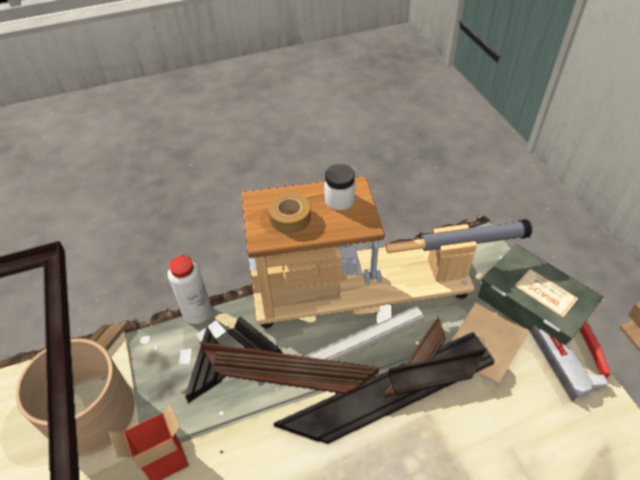

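View pics/top0.png

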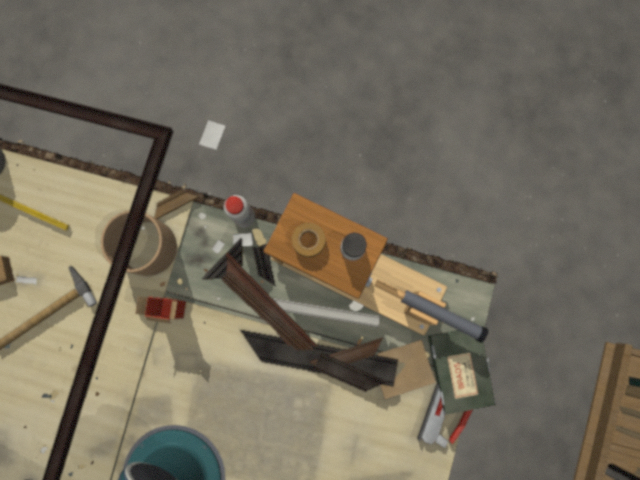

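The scene view shows the hood at (312,215), keeper at (372,262), dowel tip at about (388,247) and pipe at (430,240)–(530,229). In the top view the hood corners are at (295,193), (387,238), (365,300) and (265,252), the dowel tip is at about (377,284) and the pipe runs to (485,333). Next I'll get the rig pose from the hood corners.

```bash
cat > h.py <<'E'
import cv2,numpy as np
from scipy.spatial.transform import Rotation as R
def und(c,px):
    d=(np.asarray(px,float).reshape(-1,2)-[c["K"][0,2],c["K"][1,2]])/c["K"][0,0]
    u=d.copy()
    for _ in range(20): u=d/(1+c["k1"]*(u**2).sum(1,keepdims=True))
    return u
def ray(c,px,T=None):
    T=c["T"] if T is None else T
    u=und(c,px); return T[:3,3],np.c_[u,np.ones(len(u))]@T[:3,:3].T
def plane(c,px,z,T=None):
    o,d=ray(c,px,T); return o+d*((z-o[2])/d[:,2])[:,None]
def proj(c,P,T=None):
    T=c["T"] if T is None else T
    p=(np.atleast_2d(P)-T[:3,3])@T[:3,:3]; u=p[:,:2]/p[:,2:]
    u=u*(1+c["k1"]*(u**2).sum(1,keepdims=True))
    return u*c["K"][0,0]+[c["K"][0,2],c["K"][1,2]]
E
python3 - <<'E'
from h import *
from workcell import cams
for n in ["scene","top"]:
    c=cams.read_camera(n);im=cv2.cvtColor(c["image"],cv2.COLOR_RGB2HSV)
    pts={"scene":[(270,200),(355,215)],"top":[(285,230),(350,270)]}[n]
    for p in pts: print(n,im[p[1],p[0]],c["image"][p[1],p[0]])
    m=cv2.inRange(im,(6,150,110),(16,255,255))
    m=cv2.morphologyEx(m,cv2.MORPH_OPEN,np.ones((3,3)))
    cs,_=cv2.findContours(m,0,2);k=max(cs,key=cv2.contourArea)
    hull=cv2.convexHull(k);a=cv2.approxPolyN(hull,4,ensure_convex=True).reshape(-1,2)
    P=plane(c,a,0.214);print(a.tolist(),P.round(4).tolist(),[np.linalg.norm(P[i]-P[i-1]).round(4) for i in range(4)])
    # crops
x=cams.read_camera("scene")["image"][200:330,230:500,::-1]
y=cams.read_camera("top")["image"][180:350,250:510,::-1]
x=cv2.resize(x,(780,int(780*130/270)));cv2.imwrite("pics/crop_s.png",x[:, :])
cv2.imwrite("pics/crop_t.png",cv2.resize(y,None,fx=3,fy=3))
E
```

```text
scene [ 15 157 213] [213 147  82]
scene [ 14 158 137] [137  93  52]
[[384, 238], [249, 257], [242, 192], [365, 177]] [[0.3898, -0.3897, 0.214], [0.4741, -0.2147, 0.214], [0.5932, -0.272, 0.214], [0.5067, -0.4472, 0.214]] [np.float64(0.1303), np.float64(0.1942), np.float64(0.1321), np.float64(0.1954)]
top [ 15 156 154] [154 107  60]
top [ 15 157 109] [109  76  42]
[[387, 239], [357, 297], [263, 252], [294, 193]] [[0.5107, -0.449, 0.214], [0.4014, -0.3926, 0.214], [0.4842, -0.216, 0.214], [0.5976, -0.2727, 0.214]] [np.float64(0.1965), np.float64(0.1229), np.float64(0.195), np.float64(0.1268)]
```

View pics/crop_s.png

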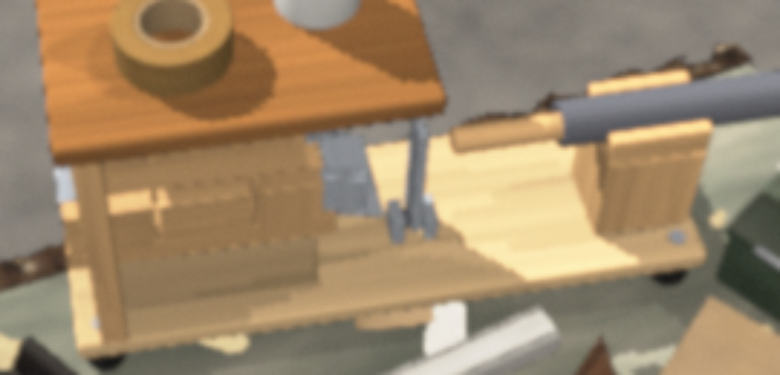

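The crop shows the dowel tip at crop (455,138), i.e. scene pixel (387.5,247.8). The pipe mouth is at crop (563,121), and the keeper stands upright at crop (417,165). Next I'll fit the pipe axis in both views.

Run:
```python
from h import *
from workcell import cams
C={}
for n,roi in {"scene":(415,205,540,260),"top":(395,280,500,350)}.items():
    c=cams.read_camera(n);C[n]=c;im=cv2.cvtColor(c["image"],cv2.COLOR_RGB2HSV)
    m0=cv2.inRange(im,(105,40,50),(130,140,200)); m=np.zeros_like(m0);x0,y0,x1,y1=roi;m[y0:y1,x0:x1]=m0[y0:y1,x0:x1]
    cs,_=cv2.findContours(m,0,2);k=max(cs,key=cv2.contourArea)
    b=cv2.boxPoints(cv2.minAreaRect(k));b=b[np.argsort(b[:,0])]
    a=[(b[0]+b[1])/2,(b[2]+b[3])/2];P=plane(c,a,.117);d=P[0]-P[1]
    print(n,b.round(1).tolist(),P.round(4).tolist(),np.linalg.norm(d),np.degrees(np.arctan2(d[0],d[1])))
    # dowel: profile along extension of axis
    mw=cv2.inRange(im,(8,90,100),(22,200,255))
    u=(a[0]-a[1])/np.linalg.norm(a[0]-a[1])
    o=plane(c,[a[0]],.115)[0];dd=d/np.linalg.norm(d)
    L=np.arange(0,.085,.003);px=proj(c,o+L[:,None]*dd)
    print([tuple(int(v) for v in im[int(round(q[1])),int(round(q[0]))]) for q in px]); print(px[[0,-1]].round(1))
```

```text
Traceback (most recent call last):
ValueError: max() iterable argument is empty
```

View pics/crop_t.png

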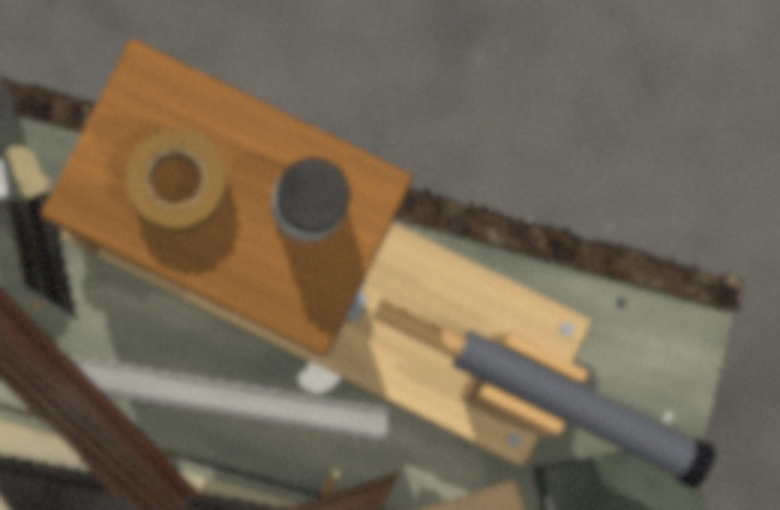

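The top crop puts the pipe mouth at about (404,296), the dowel tip at about (377,284), and the hood corners at (294,193), (387,239), (360,298) and (265,251). The pipe colour threshold found nothing in the first view, so I'll loosen it.

Run:
```python
from h import *
from workcell import cams
for n,roi,pt in [("scene",(415,205,540,260),(470,236)),("top",(395,280,500,350),(440,314))]:
    c=cams.read_camera(n);im=cv2.cvtColor(c["image"],cv2.COLOR_RGB2HSV)
    print(im[pt[1],pt[0]])
    m0=cv2.inRange(im,(105,18,30),(140,140,220)); m=np.zeros_like(m0);x0,y0,x1,y1=roi;m[y0:y1,x0:x1]=m0[y0:y1,x0:x1]
    m=cv2.morphologyEx(m,cv2.MORPH_OPEN,np.ones((3,3)))
    cs,_=cv2.findContours(m,0,2);k=max(cs,key=cv2.contourArea)
    b=cv2.boxPoints(cv2.minAreaRect(k));b=b[np.argsort(b[:,0])]
    a=[(b[0]+b[1])/2,(b[2]+b[3])/2];P=plane(c,a,.117);d=P[0]-P[1]
    print(n,b.round(1).tolist(),P.round(4).tolist(),np.linalg.norm(d),np.degrees(np.arctan2(d[0],d[1])))
    tip={"scene":(387.5,247.8),"top":(376.7,283.7)}[n];mo={"scene":(424.9,241.9),"top":(404.2,296)}[n]
    Q=plane(c,[tip,mo],.115);print("tip,mouth",Q.round(4).tolist(),np.linalg.norm(Q[0]-Q[1]))
for yaw,mx,my in [(26.2,.3745,-.473)]:
    pass
```

```text
[116  15 118]
scene [[524.0, 225.0], [524.0, 228.0], [528.0, 225.0], [528.0, 228.0]] [[0.3303, -0.6573, 0.117], [0.3263, -0.6628, 0.117]] 0.0067990194141636295 36.161794406919604
tip,mouth [[0.432, -0.441, 0.115], [0.4052, -0.4995, 0.115]] 0.0643292489058679
[113  19 108]Traceback (most recent call last):
  File "<stdin>", line 8, in <module>
ValueError: max() iterable argument is empty
```

Run:
```python
from h import *
from workcell import cams
for n,roi,pt in [("scene",(415,205,540,260),(470,236)),("top",(395,280,500,350),(440,314))]:
    c=cams.read_camera(n);im=cv2.cvtColor(cv2.GaussianBlur(c["image"],(3,3),0),cv2.COLOR_RGB2HSV)
    m0=cv2.inRange(im,(100,8,30),(140,140,220)); m=np.zeros_like(m0);x0,y0,x1,y1=roi;m[y0:y1,x0:x1]=m0[y0:y1,x0:x1]
    m=cv2.morphologyEx(m,cv2.MORPH_OPEN,np.ones((3,3)))
    cs,_=cv2.findContours(m,0,2);k=max(cs,key=cv2.contourArea)
    b=cv2.boxPoints(cv2.minAreaRect(k));b=b[np.argsort(b[:,0])]
    a=[(b[0]+b[1])/2,(b[2]+b[3])/2];P=plane(c,a,.117);d=P[0]-P[1]
    print(n,b.round(1).tolist(),P.round(4).tolist(),np.linalg.norm(d),np.degrees(np.arctan2(d[0],d[1])))
    tip={"scene":(387.5,247.8),"top":(376.7,283.7)}[n];mo={"scene":(424.9,241.9),"top":(404.2,296)}[n]
    Q=plane(c,[tip,mo],.115);print("tip,mouth",Q.round(4).tolist(),np.linalg.norm(Q[0]-Q[1]))
    H=plane(c,{"top":[(293.7,193.3),(387,239),(360,298.3),(265,251)],"scene":[(242,192),(366,177),(384,236),(247,251)]}[n],.214);
    rp=np.array([[76,224],[76,24],[-52,24],[-52,224]])/1000.
    A=rp-rp.mean(0);B=H[:,:2]-H[:,:2].mean(0)
    U,S,V=np.linalg.svd(A.T@B);Rm=(U@V).T;t=H[:,:2].mean(0)-Rm@rp.mean(0)
    print("rig",t.round(4),np.degrees(np.arctan2(Rm[0,1],Rm[1,1])),"mouth",(t+Rm@[0,-.06]).round(4),"res",(H[:,:2]-rp@Rm.T-t).round(4).tolist())
```

```text
scene [[423.5, 233.3000030517578], [425.5, 248.5], [528.4000244140625, 219.89999389648438], [530.2999877929688, 235.10000610351562]] [[0.4061, -0.499, 0.117], [0.3234, -0.6628, 0.117]] 0.18346877729211952 26.76079615234449
tip,mouth [[0.432, -0.441, 0.115], [0.4052, -0.4995, 0.115]] 0.0643292489058679
rig [ 0.4273 -0.4377] 26.979205606662116 mouth [ 0.4001 -0.4912] res [[-0.0035, 0.0006], [-0.0001, 0.0023], [0.0009, 0.0006], [0.0026, -0.0035]]
top [[402.8999938964844, 302.5], [407.79998779296875, 292.20001220703125], [482.1000061035156, 340.20001220703125], [486.8999938964844, 329.8999938964844]] [[0.4042, -0.498, 0.117], [0.3282, -0.6601, 0.117]] 0.17896291409664164 25.12361449274138
tip,mouth [[0.4318, -0.4396, 0.115], [0.407, -0.4961, 0.115]] 0.0617052540890883
rig [ 0.4336 -0.4413] 25.692199652443374 mouth [ 0.4076 -0.4954] res [[-0.0022, 0.0003], [-0.0019, 0.0037], [0.0018, -0.0011], [0.0022, -0.0029]]
```

```bash
cat >> h.py <<'E'
YAW=np.radians(26.0); O=np.array([.4318,-.443,0])
ux=np.array([np.cos(YAW),-np.sin(YAW),0]);uy=np.array([np.sin(YAW),np.cos(YAW),0]);RIG=np.c_[ux,uy,[0,0,1]]
def w(p): return O+RIG@(np.array(p)/1000.)
def rg(P): return (np.asarray(P)-O)@RIG*1000
def ori(deg):
    a=np.radians(deg);z=np.sin(a)*uy-np.cos(a)*np.array([0,0,1.]);return R.from_matrix(np.c_[np.cross(ux,z),ux,z])
def step(P,Rt,P0,R0):
    d=R0.inv().apply(P-P0)/.25; t=(R0.inv()*Rt).as_rotvec()/(np.pi/4)
    return d.round(4).tolist(),t.round(4).tolist()
def now():
    from workcell import bot
    s=bot.read_state();P=s["tool_pos"];Rn=R.from_rotvec(s["tcp_rot"])
    print("t",round(s["time"],2),"rig",rg(P).round(1),"q",s["q"].round(2),"F",(s["wrist_force"]@RIG).round(1),"w",round(s["width"],3),"g",round(s["grip_force"],1),"off-tilt deg",np.degrees((ori(37).inv()*Rn).as_rotvec()).round(1))
    return P,Rn
E
python3 - <<'E'
from h import *
from scipy.spatial.transform import Slerp
P,Rn=now();Rt=ori(37);S=Slerp([0,1],R.concatenate([Rn,Rt]))
print(np.degrees((Rn.inv()*Rt).magnitude()))
wp=[([.45,.37,.36],.3),([.5,.15,.36],.55),([.48,-.08,.36],.8),([.40,-.25,.36],1),(w([-60,-5,300]),1),(w([-70,32,125]),1)]
for p,f in wp:
    p=np.array(p);Rk=S(f);print(p,step(p,Rk,P,Rn));P,Rn=p,Rk
E
```

```text
t 0.6 rig [-572.2  883.8  231.3] q [ 1.07  0.26  1.6  -0.    1.27 -0.04] F [ 0.5  0.1 -0.2] w 1.001 g 0.0 off-tilt deg [ 28.7 -29.1 -85.8]
94.999961718618
[0.45 0.37 0.36] ([-0.9371, -0.5665, -0.5148], [-0.1913, 0.1942, 0.5717])
[0.5  0.15 0.36] ([-0.804, -0.3638, -0.1887], [-0.1594, 0.1618, 0.4764])
[ 0.48 -0.08  0.36] ([-0.8038, -0.2977, -0.3437], [-0.1594, 0.1618, 0.4764])
[ 0.4  -0.25  0.36] ([-0.612, -0.2147, -0.3797], [-0.1275, 0.1294, 0.3811])
[ 0.3756805 -0.4211917  0.3      ] ([-0.67, 0.2127, -0.2044], [0.0, 0.0, 0.0])
[ 0.38291229 -0.38355261  0.125     ] ([-0.3031, -0.04, 0.6481], [0.0, 0.0, 0.0])
```

Call:
play_rows --rows '[[[-0.937,-0.567,-0.515],[-0.191,0.194,0.572]],[[-0.937,-0.567,-0.515],[-0.191,0.194,0.572]],[[-0.937,-0.567,-0.515],[-0.191,0.194,0.572]],[[-0.937,-0.567,-0.515],[-0.191,0.194,0.572]],[[-0.937,-0.567,-0.515],[-0.191,0.194,0.572]],[[-0.937,-0.567,-0.515],[-0.191,0.194,0.572]],[[-0.937,-0.567,-0.515],[-0.191,0.194,0.572]],[[-0.937,-0.567,-0.515],[-0.191,0.194,0.572]],[[-0.937,-0.567,-0.515],[-0.191,0.194,0.572]]]' --claw -1

```text
time: 1.35
tool_pos: [0.4524, 0.3681, 0.3628]
tcp_rot: [-1.346, -2.704, -0.278]
wrist_force: [-1.0, 1.0, 0.1]
width: -0.0
grip_force: 0.0
```

Call:
play_rows --rows '[[[-0.804,-0.364,-0.189],[-0.159,0.162,0.476]],[[-0.804,-0.364,-0.189],[-0.159,0.162,0.476]],[[-0.804,-0.364,-0.189],[-0.159,0.162,0.476]],[[-0.804,-0.364,-0.189],[-0.159,0.162,0.476]],[[-0.804,-0.364,-0.189],[-0.159,0.162,0.476]],[[-0.804,-0.364,-0.189],[-0.159,0.162,0.476]],[[-0.804,-0.364,-0.189],[-0.159,0.162,0.476]]]'

```text
time: 1.93
tool_pos: [0.5002, 0.1476, 0.3587]
tcp_rot: [-1.764, -2.304, -0.472]
wrist_force: [-0.1, 0.1, 0.1]
width: 0.003
grip_force: 0.0
```

Call:
play_rows --rows '[[[-0.804,-0.298,-0.344],[-0.159,0.162,0.476]],[[-0.804,-0.298,-0.344],[-0.159,0.162,0.476]],[[-0.804,-0.298,-0.344],[-0.159,0.162,0.476]],[[-0.804,-0.298,-0.344],[-0.159,0.162,0.476]],[[-0.804,-0.298,-0.344],[-0.159,0.162,0.476]],[[-0.804,-0.298,-0.344],[-0.159,0.162,0.476]],[[-0.804,-0.298,-0.344],[-0.159,0.162,0.476]],[[-0.804,-0.298,-0.344],[-0.159,0.162,0.476]]]'

```text
time: 2.6
tool_pos: [0.4802, -0.0796, 0.3594]
tcp_rot: [-2.089, -1.839, -0.648]
wrist_force: [0.8, 1.0, -0.3]
width: -0.0
grip_force: 0.0
```

Run:
```python
from h import *
P,Rn=now();print(P)
for p in [np.array([.40,-.25,.36]),w([-60,-5,300]),w([-70,32,125])]:
    print(step(p,ori(37),P,Rn));P,Rn=p,ori(37)
```

```text
t 2.6 rig [-115.8  347.9  359.4] q [-0.58 -0.12  1.87  0.51  1.56 -0.5 ] F [ 0.2  1.2 -0.3] w -0.0 g 0.0 off-tilt deg [  5.9  -5.8 -17.1]
[ 0.48019773 -0.0795821   0.35943512]
([-0.6121, -0.2149, -0.3831], [-0.1302, 0.128, 0.3791])
([-0.67, 0.2127, -0.2044], [0.0, 0.0, 0.0])
([-0.3031, -0.04, 0.6481], [0.0, 0.0, 0.0])
```

Run:
```python
from h import *
from scipy.optimize import brentq
P,Rn=now();z=Rn.as_matrix()[:,2];q=-.58;n=np.array([-np.sin(q),np.cos(q),0])
print("z",z,"d",(n@P-.0248)/(n@z)); d=(n@P-.0248)/(n@z)
for a in (20,30,37,45):
  for p in ([-70,32,125],[30,32,112],[0,-35,104],[0,35,104],[-60,-5,300]):
    wc=w(p)-d*ori(a).as_matrix()[:,2]
    print(a,p,round(brentq(lambda q:-np.sin(q)*wc[0]+np.cos(q)*wc[1]-.0248,-1.8,0),3),np.hypot(*wc[:2]).round(3),wc.round(3))
```

```text
t 2.6 rig [-115.8  347.9  359.4] q [-0.58 -0.12  1.87  0.51  1.56 -0.5 ] F [ 0.2  1.2 -0.3] w -0.0 g 0.0 off-tilt deg [  5.9  -5.8 -17.1]
z [ 0.14440599  0.49120065 -0.85899292] d 0.35059033743485607
20 [-70, 32, 125] -1.021 0.592 [ 0.33  -0.491  0.454]
20 [30, 32, 112] -0.942 0.68 [ 0.42  -0.535  0.441]
20 [0, -35, 104] -1.048 0.687 [ 0.364 -0.582  0.433]
20 [0, 35, 104] -0.959 0.652 [ 0.395 -0.519  0.433]
20 [-60, -5, 300] -1.062 0.62 [ 0.323 -0.529  0.629]
30 [-70, 32, 125] -1.096 0.622 [ 0.306 -0.541  0.429]
30 [30, 32, 112] -1.011 0.706 [ 0.396 -0.585  0.416]
30 [0, -35, 104] -1.112 0.717 [ 0.34  -0.632  0.408]
30 [0, 35, 104] -1.03 0.679 [ 0.37  -0.569  0.408]
30 [-60, -5, 300] -1.132 0.651 [ 0.299 -0.579  0.604]
37 [-70, 32, 125] -1.14 0.643 [ 0.29  -0.573  0.405]
37 [30, 32, 112] -1.053 0.725 [ 0.38  -0.617  0.392]
37 [0, -35, 104] -1.151 0.739 [ 0.324 -0.664  0.384]
37 [0, 35, 104] -1.073 0.698 [ 0.355 -0.601  0.384]
37 [-60, -5, 300] -1.174 0.673 [ 0.283 -0.611  0.58 ]
45 [-70, 32, 125] -1.183 0.665 [ 0.274 -0.606  0.373]
45 [30, 32, 112] -1.094 0.745 [ 0.364 -0.65   0.36 ]
45 [0, -35, 104] -1.188 0.762 [ 0.308 -0.697  0.352]
45 [0, 35, 104] -1.115 0.719 [ 0.338 -0.634  0.352]
45 [-60, -5, 300] -1.213 0.697 [ 0.267 -0.644  0.548]
```

Run:
```python
from h import *
from workcell import cams
a=cams.read_camera("top")["image"];b=cams.read_camera("scene")["image"]
cv2.imwrite("pics/m1.png",np.vstack([cv2.resize(i[:,:,::-1],(400,300),interpolation=cv2.INTER_AREA) for i in (a,b)]))
c=cams.read_camera("top");print(plane(c,[(165,130),(50,480),(150,480),(170,460)],.165).round(3))
```

```text
[[ 0.74  -0.003  0.165]
 [ 0.039  0.2    0.165]
 [ 0.047  0.001  0.165]
 [ 0.086 -0.038  0.165]]
```

View pics/m1.png

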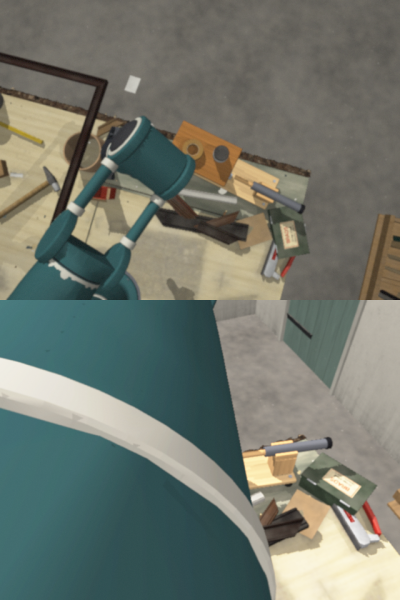

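The montage shows the teal arm with its upper arm beside the shoulder, on the left at about (55,235). That means the bar limit at q0 of about -1.0 applies here. I'll check the kinematic model before committing to a lean.

Run:
```python
from h import *
from workcell import bot
s=bot.read_state();q=s["q"]
Rm=lambda q:R.from_euler('z',q[0])*R.from_euler('y',q[1]+q[2])*R.from_euler('z',q[3])*R.from_euler('y',q[4])*R.from_euler('z',q[5])
Rn=R.from_rotvec(s["tcp_rot"])
print(Rn.as_matrix().round(3),Rm(q).as_matrix().round(3))
# alt UR-like: Rz q0, Ry(q1+q2+?), ...
print(q)
q0=np.array([1.06509,.26476,1.60538,0,1.27369,-.0369]);R0=R.from_rotvec([-0.7295283,-3.05508909,0.00339156])
for nm,f in {"RPR":Rm,"UR":lambda q:R.from_euler('z',q[0])*R.from_euler('y',q[1]+q[2]+q[4])*R.from_euler('x',q[3])*R.from_euler('z',q[5])}.items():
    print(nm,(f(q0).inv()*R0).as_rotvec(),(f(q).inv()*Rn).as_rotvec())
```

```text
[[ 0.084  0.986  0.144]
 [ 0.859 -0.145  0.491]
 [ 0.505  0.082 -0.859]] [[-0.986  0.084  0.144]
 [ 0.145  0.859  0.491]
 [-0.082  0.505 -0.859]]
[-0.57484929 -0.11919094  1.86754852  0.5123157   1.56290926 -0.49985023]
RPR [-3.46917351e-07  9.14138441e-06  1.57079334e+00] [-2.00386507e-16  6.16573867e-17  1.57079633e+00]
UR [-3.46917351e-07  9.14138441e-06  1.57079334e+00] [-1.08338679  0.31926637  1.42322711]
```

Run:
```python
from h import *
from workcell import cams
a=cv2.imread("pics/top0.png")[300:480,0:290];b=cams.read_camera("top")["image"][150:480,0:340,::-1]
a=cv2.resize(a,(400,248))
im=np.zeros((388,800,3),np.uint8);im[:248,:400]=a;im[:388,400:]=cv2.resize(b,(400,388));cv2.imwrite("pics/m2.png",im)
```

```text
(no output)
```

View pics/m2.png

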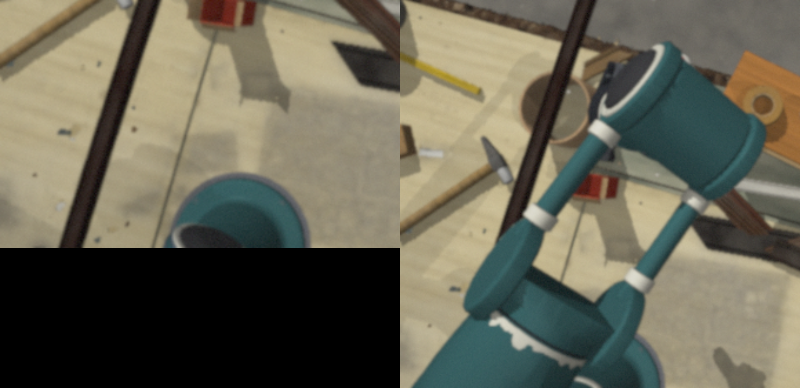

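The left view shows a concentric round base with nothing reaching the bar, so this looks like an in-line arm. I'll go on with the lean and check forces past q0 = -1.0.

Call:
play_rows --rows '[[[-0.612,-0.215,-0.383],[-0.13,0.128,0.379]],[[-0.612,-0.215,-0.383],[-0.13,0.128,0.379]],[[-0.612,-0.215,-0.383],[-0.13,0.128,0.379]],[[-0.612,-0.215,-0.383],[-0.13,0.128,0.379]],[[-0.612,-0.215,-0.383],[-0.13,0.128,0.379]],[[-0.612,-0.215,-0.383],[-0.13,0.128,0.379]],[[-0.612,-0.215,-0.383],[-0.13,0.128,0.379]]]'

```text
time: 3.38
tool_pos: [0.4001, -0.2506, 0.361]
tcp_rot: [-2.288, -1.431, -0.767]
wrist_force: [-0.4, -0.3, 1.4]
width: -0.002
grip_force: 0.0
```

Run:
```python
from h import *
P,Rn=now();print(P)
for p in [w([-60,-5,300]),w([-70,32,125])]:
    print(step(p,ori(37),P,Rn));P,Rn=p,ori(37)
```

```text
t 3.38 rig [-112.9  159.1  361. ] q [-1.   -0.03  1.82  0.54  1.7  -0.58] F [-0.2 -0.4  1.4] w -0.002 g 0.0 off-tilt deg [-0.1 -0.  -0.1]
[ 0.40008085 -0.25056332  0.361036  ]
([-0.6714, 0.2108, -0.1993], [0.0019, 0.0006, 0.0019])
([-0.3031, -0.04, 0.6481], [0.0, 0.0, 0.0])
```

Call:
play_rows --rows '[[[-0.04,0.013,-0.012],[0,0,0]],[[-0.08,0.026,-0.024],[0,0,0]],[[-0.12,0.038,-0.036],[0,0,0]],[[-0.16,0.05,-0.048],[0,0,0]],[[-0.2,0.063,-0.06],[0,0,0]],[[-0.24,0.076,-0.072],[0,0,0]],[[-0.24,0.076,-0.072],[0,0,0]],[[-0.24,0.076,-0.072],[0,0,0]]]'

```text
time: 4.05
tool_pos: [0.391, -0.3124, 0.3389]
tcp_rot: [-2.288, -1.43, -0.766]
wrist_force: [0.4, 0.5, -0.0]
width: 0.004
grip_force: 0.0
```

Run:
```python
from h import *
from workcell import bot
P,Rn=now();print(bot.read_state()["joint_torque"].round(2))
for p in [w([-60,-5,300]),w([-70,32,125])]:
    print(step(p,ori(37),P,Rn));P,Rn=p,ori(37)
```

```text
t 4.05 rig [-93.9  99.5 338.9] q [-1.07  0.07  1.76  0.52  1.7  -0.66] F [ 0.1  0.6 -0. ] w 0.004 g 0.0 off-tilt deg [-0.1 -0.  -0. ]
[-2.700e-01 -3.865e+01 -3.532e+01  2.460e+00  1.870e+00 -2.000e-02]
([-0.4275, 0.1353, -0.1272], [0.0012, 0.0002, 0.0011])
([-0.3031, -0.04, 0.6481], [0.0, 0.0, 0.0])
```

Call:
play_rows --rows '[[[-0.06,0.02,-0.018],[0,0,0]],[[-0.12,0.04,-0.036],[0,0,0]],[[-0.18,0.06,-0.054],[0,0,0]],[[-0.24,0.08,-0.072],[0,0,0]],[[-0.3,0.1,-0.09],[0,0,0]],[[-0.36,0.12,-0.108],[0,0,0]],[[-0.427,0.135,-0.127],[0,0,0]],[[-0.427,0.135,-0.127],[0,0,0]]]'

```text
time: 4.72
tool_pos: [0.3752, -0.4223, 0.2992]
tcp_rot: [-2.289, -1.43, -0.765]
wrist_force: [-0.2, 0.2, -0.8]
width: -0.001
grip_force: 0.0
```

Call:
play_rows --rows '[[[-0.06,-0.008,0.13],[0,0,0]],[[-0.12,-0.016,0.26],[0,0,0]],[[-0.18,-0.024,0.39],[0,0,0]],[[-0.24,-0.032,0.52],[0,0,0]],[[-0.303,-0.04,0.6],[0,0,0]],[[-0.303,-0.04,0.6],[0,0,0]]]'

```text
time: 5.22
tool_pos: [0.3783, -0.385, 0.1303]
tcp_rot: [-2.281, -1.425, -0.764]
wrist_force: [-0.5, 0.9, -0.7]
width: 0.0
grip_force: 0.0
```

Run:
```python
from h import *
from workcell import bot,cams
P,Rn=now();print(bot.read_state()["joint_torque"].round(2))
for p in [w([-70,32,114]),w([30,32,114])]:
    print(step(p,ori(37),P,Rn));P,Rn=p,ori(37)
P,Rn=now();c=cams.read_camera("wrist");cv2.imwrite("pics/w1.png",c["image"][:,:,::-1])
```

```text
t 5.22 rig [-73.5  28.6 130.3] q [-1.15  0.36  1.82  0.49  1.44 -0.88] F [-0.8  0.6 -0.7] w 0.0 g 0.0 off-tilt deg [0.4 0.3 0.1]
[ -0.06 -52.19 -32.69   2.36   1.9   -0.23]
([-0.0288, 0.0146, 0.06], [-0.008, -0.0063, -0.003])
([0.0, 0.4, 0.0], [0.0, 0.0, 0.0])
t 5.22 rig [-73.5  28.6 130.3] q [-1.15  0.36  1.82  0.49  1.44 -0.88] F [-0.8  0.6 -0.7] w 0.0 g 0.0 off-tilt deg [0.4 0.3 0.1]
```

View pics/w1.png

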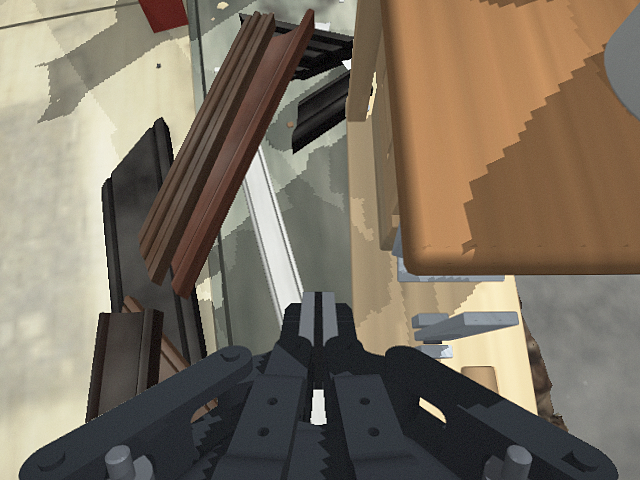

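The wrist view shows the hood's near edge at row 273 with its corner at about (410,272), the keeper's top at about (465,322), and the dowel tip at about (479,371). I'll compare these with my rig estimate.

Run:
```python
from h import *
from workcell import bot,cams
P,Rn=now();c=cams.read_camera("wrist");M=np.eye(4);M[:3,:3]=Rn.as_matrix();M[:3,3]=P;T=M@c["mount"]
for n,p in {"hoodlow":(-52,24,200),"hoodtop":(-52,24,214),"keepL":(-12,19,136),"keepR":(12,25,136),"rodtop":(0,2,123),"rodL":(-8,2,115),"rodR":(8,2,115),"plateL":(-33,47,135),"plateR":(33,47,135),"keepbase":(0,22,48)}.items():
    print(n,proj(c,w(p)[None],T).round(0))
for px,z in [((465,367),.123),((495,367),.123),((415,273),.2),((413,320),.136),((517,312),.136),((442,326),.136)]: print(px,rg(plane(c,[px],z,T)[0]).round(1))
```

```text
t 5.27 rig [-71.7  27.5 133.4] q [-1.15  0.35  1.82  0.49  1.44 -0.87] F [ 0.1  0.7 -0.1] w -0.003 g 0.0 off-tilt deg [0.2 0.2 0. ]
hoodlow [[388. 283.]]
hoodtop [[399. 270.]]
keepL [[454. 327.]]
keepR [[506. 313.]]
rodtop [[474. 368.]]
rodL [[451. 369.]]
rodR [[484. 368.]]
plateL [[401. 266.]]
plateR [[541. 265.]]
keepbase [[425. 337.]]
(465, 367) [ -4.2   2.7 123. ]
(495, 367) [  9.7   2.5 123. ]
(415, 273) [-44.5  26.9 200. ]
(413, 320) [-29.6  22.3 136. ]
(517, 312) [ 17.   25.5 136. ]
(442, 326) [-17.2  19.6 136. ]
```

Call:
play_rows --rows '[[[-0.015,0.004,0.035],[0,0,0]],[[-0.032,0.007,0.073],[0,0,0]],[[-0.032,0.007,0.073],[0,0,0]],[[-0.032,0.05,0.073],[0,0,0]],[[-0.032,0.09,0.073],[0,0,0]],[[-0.032,0.12,0.073],[0,0,0]],[[-0.032,0.15,0.073],[0,0,0]],[[-0.032,0.18,0.073],[0,0,0]],[[-0.032,0.21,0.073],[0,0,0]],[[-0.032,0.24,0.073],[0,0,0]],[[-0.032,0.27,0.073],[0,0,0]],[[-0.032,0.3,0.073],[0,0,0]],[[-0.032,0.33,0.073],[0,0,0]],[[-0.032,0.36,0.073],[0,0,0]],[[-0.032,0.39,0.073],[0,0,0]],[[-0.032,0.42,0.073],[0,0,0]],[[-0.032,0.42,0.073],[0,0,0]],[[-0.032,0.42,0.073],[0,0,0]]]'

```text
time: 6.82
tool_pos: [0.4769, -0.4317, 0.116]
tcp_rot: [-2.288, -1.433, -0.766]
wrist_force: [0.3, -0.3, -0.1]
width: 0.0
grip_force: 0.0
```

```bash
sed -i 's/^YAW=.*/YAW=np.radians(26.0); O=np.array([.4318,-.443,0])+.002*np.array([.899,-.438,0])/' h.py
python3 - <<'E'
from h import *
from workcell import bot,cams
P,Rn=now()
for p in [w([30,10,150]),w([0,-30,175]),w([0,-30,106])]:
    print(step(p,ori(37),P,Rn));P,Rn=p,ori(37)
c=cams.read_camera("wrist");cv2.imwrite("pics/w2.png",c["image"][:,:,::-1])
E
```

```text
t 6.82 rig [ 33.6  29.9 116. ] q [-1.05  0.51  1.62  0.53  1.43 -0.79] F [ 0.4 -0.2 -0.1] w 0.0 g 0.0 off-tilt deg [-0.1 -0.1 -0.1]
([0.0179, -0.0143, -0.1565], [0.0012, 0.0015, 0.0032])
([-0.0676, -0.12, -0.1762], [0.0, 0.0, 0.0])
([-0.1661, 0.0, 0.2204], [0.0, 0.0, 0.0])
```

View pics/w2.png

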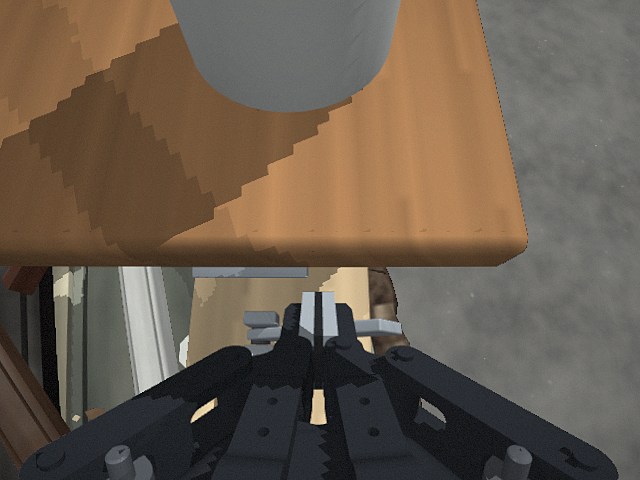

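The keeper now lies flat, running to (400,327), with no residual force. Next I'll back off, open the gripper and descend over the dowel near the pipe.

Call:
play_rows --rows '[[[0.009,-0.007,-0.08],[0,0,0]],[[0.018,-0.014,-0.157],[0,0,0]],[[0.0,-0.07,-0.24],[0,0,0]],[[-0.026,-0.134,-0.32],[0,0,0]],[[-0.026,-0.134,-0.32],[0,0,0]],[[-0.026,-0.134,-0.32],[0,0,0]]]' --claw 0 --newtons 40

```text
time: 7.37
tool_pos: [0.4223, -0.4659, 0.1771]
tcp_rot: [-2.291, -1.431, -0.767]
wrist_force: [0.8, 0.6, -0.6]
width: 0.503
grip_force: 0.0
```

Run:
```python
from h import *
P,Rn=now()
for p in [w([0,-22,150]),w([0,-22,104]),w([0,32,104])]:
    print(step(p,ori(37),P,Rn));P,Rn=p,ori(37)
```

```text
t 7.37 rig [ -0.5 -24.8 177.1] q [-1.14  0.46  1.58  0.49  1.55 -0.81] F [ 0.5  0.9 -0.6] w 0.503 g 0.0 off-tilt deg [-0.2 -0.1 -0.1]
([-0.0563, 0.0017, 0.0935], [0.005, 0.0029, 0.0015])
([-0.1107, 0.0, 0.1469], [0.0, 0.0, 0.0])
([0.1725, -0.0, 0.13], [0.0, 0.0, 0.0])
```

Call:
play_rows --rows '[[[-0.03,0.002,0.05],[0.003,0.002,0]],[[-0.056,0.002,0.094],[0.003,0.002,0]],[[-0.085,0.002,0.13],[0.003,0.002,0]],[[-0.115,0.002,0.17],[0.003,0.002,0]],[[-0.14,0.002,0.205],[0.003,0.002,0]],[[-0.167,0.002,0.24],[0.003,0.002,0]],[[-0.167,0.002,0.24],[0.003,0.002,0]],[[-0.167,0.002,0.24],[0.003,0.002,0]]]'

```text
time: 8.03
tool_pos: [0.4247, -0.4619, 0.1018]
tcp_rot: [-2.283, -1.43, -0.766]
wrist_force: [-0.5, 0.3, 0.1]
width: 0.501
grip_force: 0.0
```

Call:
play_rows --rows '[[[0,0,0],[0,0,0]],[[0,0,0],[0,0,0]],[[0,0,0],[0,0,0]],[[0,0,0],[0,0,0]],[[0,0,0],[0,0,0]]]' --claw -1

```text
time: 8.45
tool_pos: [0.4245, -0.4629, 0.1042]
tcp_rot: [-2.285, -1.432, -0.765]
wrist_force: [-4.9, 1.3, 3.8]
width: 0.172
grip_force: 39.1
```

Run:
```python
from h import *
P,Rn=now();print(step(w([rg(P)[0],32,rg(P)[2]]),Rn,P,Rn))
from workcell import cams
c=cams.read_camera("wrist");s=cams.read_camera("scene");cv2.imwrite("pics/w3.png",np.hstack([cv2.resize(c["image"],(400,300)),cv2.resize(s["image"][180:330,300:500],(400,300))])[:,:,::-1])
```

```text
t 8.45 rig [  0.2 -21.1 104.2] q [-1.13  0.53  1.62  0.49  1.45 -0.86] F [-5.  -1.   3.8] w 0.172 g 39.1 off-tilt deg [ 0.1  0.  -0.1]
([0.1695, 0.0006, 0.1277], [0.0, 0.0, 0.0])
```

View pics/w3.png

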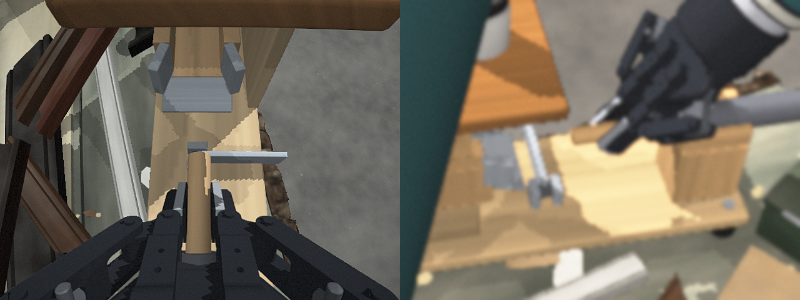

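The dowel is gripped: the wrist view shows it at (199,200) in line with the entry lip at (196,95), and the keeper is flat. Now the first stroke.

Call:
play_rows --rows '[[[0.017,0,0.013],[0,0,0]],[[0.037,0,0.028],[0,0,0]],[[0.059,0,0.045],[0,0,0]],[[0.081,0,0.061],[0,0,0]],[[0.103,0,0.078],[0,0,0]],[[0.125,0,0.094],[0,0,0]],[[0.147,0,0.111],[0,0,0]],[[0.17,0,0.128],[0,0,0]],[[0.17,0,0.128],[0,0,0]],[[0.17,0,0.128],[0,0,0]]]'

```text
time: 9.38
tool_pos: [0.4488, -0.4133, 0.1032]
tcp_rot: [-2.283, -1.432, -0.767]
wrist_force: [-0.4, 3.7, 2.7]
width: 0.172
grip_force: 38.9
```

Call:
play_rows --rows '[[[0,0,0],[0,0,0]],[[0,0,0],[0,0,0]],[[0,0,0],[0,0,0]],[[-0.03,0,-0.023],[0,0,0]],[[-0.065,0,-0.049],[0,0,0]],[[-0.1,0,-0.075],[0,0,0]],[[-0.135,0,-0.102],[0,0,0]],[[-0.17,0,-0.128],[0,0,0]],[[-0.17,0,-0.128],[0,0,0]],[[-0.17,0,-0.128],[0,0,0]]]' --claw -0.2

```text
time: 10.22
tool_pos: [0.4244, -0.4638, 0.103]
tcp_rot: [-2.286, -1.43, -0.766]
wrist_force: [0.2, 0.2, 0.0]
width: 0.403
grip_force: 0.0
```

Run:
```python
from h import *
from workcell import bot,cams
P,Rn=now();c=cams.read_camera("wrist");M=np.eye(4);M[:3,:3]=Rn.as_matrix();M[:3,3]=P;T=M@c["mount"]
cv2.imwrite("pics/w4.png",c["image"][:,:,::-1])
# rod: warm columns profile on the axis
for y in range(0,100,6):
    q=proj(c,w([0,y,122])[None],T)[0]; im=cv2.cvtColor(c["image"],cv2.COLOR_RGB2HSV);
    print(y,q.round(0),im[int(q[1]),int(q[0])], end=" | ")
```

```text
t 10.22 rig [  0.5 -21.9 103. ] q [-1.13  0.53  1.62  0.49  1.45 -0.86] F [0.1 0.3 0. ] w 0.403 g 0.0 off-tilt deg [-0.   0.  -0.1]
0 [315. 249.] [ 16  94 127] | 6 [315. 235.] [ 17  94 128] | 12 [315. 222.] [ 18  94 119] | 18 [315. 209.] [ 17  97 145] | 24 [315. 196.] [ 17  96 144] | 30 [315. 184.] [ 17  93 142] | 36 [315. 172.] [ 17  96 143] | 42 [315. 161.] [ 17  95 139] | 48 [315. 149.] [ 18  95 142] | 54 [315. 138.] [ 17  93 140] | 60 [315. 128.] [104  29 133] | 66 [315. 117.] [ 17  97 134] | 72 [316. 107.] [ 16  91 135] | 78 [316.  97.] [ 17  87 117] | 84 [316.  87.] [ 18  89 114] | 90 [316.  78.] [ 17  93 112] | 96 [316.  69.] [ 18  91 115] |
```

The lead is at about y 57, as expected. Strokes 2 and 3 follow, with stroke 3 kept short so the lead stays below 140.

Call:
play_rows --rows '[[[0,0,0],[0,0,0]],[[0,0,0],[0,0,0]],[[0,0,0],[0,0,0]],[[0,0,0],[0,0,0]],[[0.017,0,0.013],[0,0,0]],[[0.037,0,0.028],[0,0,0]],[[0.059,0,0.045],[0,0,0]],[[0.081,0,0.061],[0,0,0]],[[0.103,0,0.078],[0,0,0]],[[0.125,0,0.094],[0,0,0]],[[0.147,0,0.111],[0,0,0]],[[0.17,0,0.128],[0,0,0]],[[0.17,0,0.128],[0,0,0]],[[0.17,0,0.128],[0,0,0]]]' --claw -1

```text
time: 11.43
tool_pos: [0.4493, -0.4129, 0.1037]
tcp_rot: [-2.282, -1.431, -0.769]
wrist_force: [2.0, 2.4, 4.3]
width: 0.17
grip_force: 38.9
```

Run:
```python
from h import *
from workcell import bot,cams
P,Rn=now();c=cams.read_camera("wrist")
s=cams.read_camera("scene");cv2.imwrite("pics/w5.png",np.hstack([cv2.resize(c["image"],(400,300)),cv2.resize(s["image"][180:330,300:500],(400,300))])[:,:,::-1])
```

```text
t 11.43 rig [  0.6  34.7 103.7] q [-1.07  0.48  1.7   0.52  1.4  -0.83] F [0.8 3.1 4.3] w 0.17 g 38.9 off-tilt deg [ 0.1  0.2 -0.2]
```

View pics/w5.png

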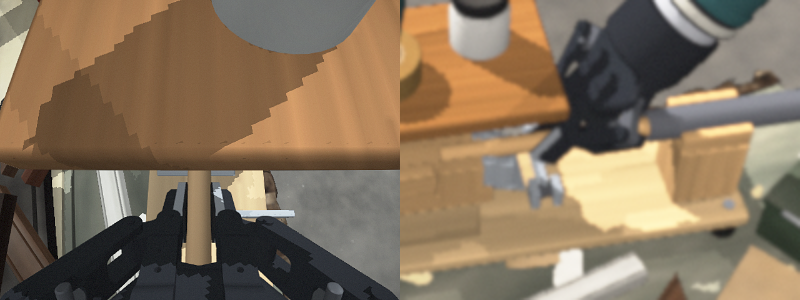

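The dowel is entering the trough cleanly; the lead should be at about 112. Now I'll release, go back, and make the short stroke.

Call:
play_rows --rows '[[[0,0,0],[0,0,0]],[[0,0,0],[0,0,0]],[[0,0,0],[0,0,0]],[[-0.03,0,-0.023],[0,0,0]],[[-0.065,0,-0.049],[0,0,0]],[[-0.1,0,-0.075],[0,0,0]],[[-0.135,0,-0.102],[0,0,0]],[[-0.17,0,-0.128],[0,0,0]],[[-0.17,0,-0.128],[0,0,0]],[[-0.17,0,-0.128],[0,0,0]]]' --claw -0.2

```text
time: 12.37
tool_pos: [0.4244, -0.4639, 0.103]
tcp_rot: [-2.287, -1.43, -0.766]
wrist_force: [-0.2, 0.4, -0.4]
width: 0.401
grip_force: 0.0
```

Call:
play_rows --rows '[[[0,0,0],[0,0,0]],[[0,0,0],[0,0,0]],[[0,0,0],[0,0,0]],[[0,0,0],[0,0,0]],[[0.02,0,0.015],[0,0,0]],[[0.04,0,0.03],[0,0,0]],[[0.06,0,0.045],[0,0,0]],[[0.08,0,0.06],[0,0,0]],[[0.08,0,0.06],[0,0,0]],[[0.08,0,0.06],[0,0,0]]]' --claw -1

```text
time: 13.2
tool_pos: [0.4365, -0.4387, 0.1033]
tcp_rot: [-2.283, -1.432, -0.767]
wrist_force: [0.0, 2.5, 2.5]
width: 0.168
grip_force: 39.1
```

Run:
```python
from h import *
P,Rn=now()
```

```text
t 13.2 rig [  0.3   5.9 103.3] q [-1.1   0.51  1.66  0.51  1.43 -0.84] F [-1.1  2.3  2.5] w 0.168 g 39.1 off-tilt deg [ 0.1  0.1 -0.2]
```

The lead is at about 140, close to the 145 limit, so I'll nudge it back 4 mm before letting go. Then I'll return and regrasp.

Call:
play_rows --rows '[[[-0.007,0,-0.005],[0,0,0]],[[-0.013,0,-0.01],[0,0,0]],[[-0.013,0,-0.01],[0,0,0]]]'

```text
time: 13.45
tool_pos: [0.4337, -0.4434, 0.1031]
tcp_rot: [-2.283, -1.431, -0.766]
wrist_force: [-1.5, 4.7, 3.6]
width: 0.172
grip_force: 39.0
```

Call:
play_rows --rows '[[[0,0,0],[0,0,0]],[[0,0,0],[0,0,0]],[[0,0,0],[0,0,0]],[[-0.025,0,-0.019],[0,0,0]],[[-0.05,0,-0.038],[0,0,0]],[[-0.072,0,-0.054],[0,0,0]],[[-0.072,0,-0.054],[0,0,0]],[[-0.072,0,-0.054],[0,0,0]]]' --claw -0.2

```text
time: 14.12
tool_pos: [0.4238, -0.4651, 0.1031]
tcp_rot: [-2.286, -1.431, -0.766]
wrist_force: [-0.4, -0.2, 0.9]
width: 0.402
grip_force: 0.0
```

Run:
```python
from h import *
from workcell import cams
P,Rn=now();c=cams.read_camera("wrist");cv2.imwrite("pics/w6.png",c["image"][:,:,::-1])
im=cv2.cvtColor(c["image"],cv2.COLOR_RGB2HSV)
M=np.eye(4);M[:3,:3]=Rn.as_matrix();M[:3,3]=P;T=M@c["mount"]
print(rg(plane(c,[(316,r) for r in (10,40,80)],.121,T)).round(1).tolist(),[im[r,316].tolist() for r in range(2,100,8)])
```

```text
t 14.12 rig [  0.5 -23.3 103.1] q [-1.13  0.53  1.62  0.49  1.45 -0.86] F [-0.3 -0.3  0.9] w 0.402 g 0.0 off-tilt deg [ 0.   0.  -0.1]
[[-0.0, 138.4, 121.0], [0.1, 115.7, 121.0], [0.2, 88.3, 121.0]] [[14, 120, 68], [14, 151, 64], [13, 155, 61], [14, 121, 61], [18, 94, 120], [17, 97, 123], [18, 95, 124], [17, 95, 121], [17, 93, 123], [18, 91, 123], [17, 94, 122], [17, 95, 124], [16, 94, 144]]
```

Call:
play_rows --rows '[[[0,0,0],[0,0,0]],[[0,0,0],[0,0,0]],[[0,0,0],[0,0,0]],[[0,0,0],[0,0,0]],[[0.017,0,0.013],[0,0,0]],[[0.037,0,0.028],[0,0,0]],[[0.059,0,0.045],[0,0,0]],[[0.081,0,0.061],[0,0,0]],[[0.103,0,0.078],[0,0,0]],[[0.125,0,0.094],[0,0,0]],[[0.147,0,0.111],[0,0,0]],[[0.165,0,0.124],[0,0,0]],[[0.18,0,0.135],[0,0,0]],[[0.18,0,0.135],[0,0,0]],[[0.18,0,0.135],[0,0,0]]]' --claw -1

```text
time: 15.42
tool_pos: [0.4488, -0.4131, 0.1032]
tcp_rot: [-2.285, -1.432, -0.765]
wrist_force: [-0.6, 0.6, -0.6]
width: 0.172
grip_force: 39.0
```

Run:
```python
from h import *
from workcell import cams
P,Rn=now();s=cams.read_camera("scene");t=cams.read_camera("top");cv2.imwrite("pics/w7.png",np.hstack([cv2.resize(s["image"][190:340,340:540],(400,300)),cv2.resize(t["image"][240:360,350:510],(400,300))])[:,:,::-1])
```

```text
t 15.42 rig [  0.2  34.4 103.2] q [-1.07  0.48  1.7   0.52  1.4  -0.83] F [-0.9  0.3 -0.6] w 0.172 g 39.0 off-tilt deg [ 0.1  0.  -0.1]
```

View pics/w7.png

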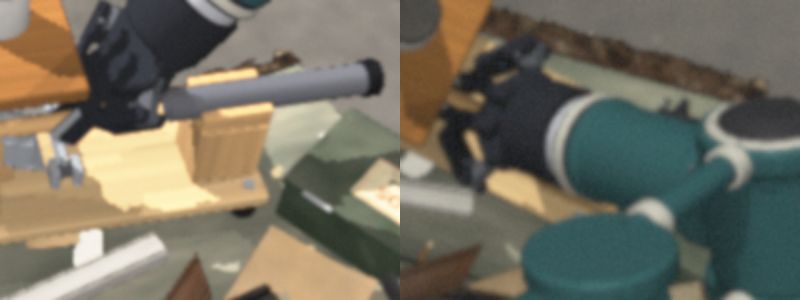

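That picture was one over the view budget, so I'll use numbers only from here. Next I'll find the dowel's trailing end from pixels along its axis.

Run:
```python
from h import *
from workcell import cams
P,Rn=now()
c=cams.read_camera("scene");im=cv2.cvtColor(c["image"],cv2.COLOR_RGB2HSV)
for y in range(-75,6,5):
    print(y,end=" ")
    for x,z in [(0,121),(-4,117)]:
        q=proj(c,w([x,y,z])[None])[0].round().astype(int);print(q,im[q[1],q[0]],end=" ")
    print()
```

```text
t 15.52 rig [  0.3  33.8 103.3] q [-1.07  0.48  1.7   0.52  1.4  -0.83] F [ 0.3 -0.7 -0.1] w 0.17 g 39.0 off-tilt deg [ 0.1  0.  -0.1]
-75 [432 238] [125  15 100] [433 241] [125  15 102] 
-70 [430 238] [120  13  97] [430 242] [120  10 100] 
-65 [427 239] [108  13  98] [427 242] [124  18 101] 
-60 [424 239] [120  11  94] [424 243] [115  15 100] 
-55 [421 240] [165  11  93] [421 243] [ 16  77 183] 
-50 [418 240] [120  13  81] [418 243] [ 12  25 101] 
-45 [415 240] [120  17 120] [415 244] [124  19  95] 
-40 [412 241] [120  17 133] [412 244] [113  32  72] 
-35 [409 241] [120  16  97] [410 245] [120  35  66] 
-30 [406 242] [120  13  77] [407 245] [110  30  51] 
-25 [403 242] [114  28  45] [404 245] [105  36  43] 
-20 [400 242] [105  14  37] [401 246] [110  36  42] 
-15 [397 243] [114  31  41] [398 246] [110  53  43] 
-10 [394 243] [107  45  40] [395 247] [114  30  42] 
-5 [391 244] [165  14  36] [392 247] [108  32  40] 
0 [389 244] [105  28  36] [389 247] [120  25  41] 
5 [386 244] [105  13  39] [386 248] [107  43  42]
```

By stroke bookkeeping the lead is at about 192, and the trailing end has left the pipe, so it is safe to let go. I'll release, step back 32 mm, regrip lightly and feed to near the stop.

Call:
play_rows --rows '[[[0,0,0],[0,0,0]],[[0,0,0],[0,0,0]],[[0,0,0],[0,0,0]],[[-0.025,0,-0.019],[0,0,0]],[[-0.05,0,-0.038],[0,0,0]],[[-0.075,0,-0.056],[0,0,0]],[[-0.1,0,-0.075],[0,0,0]],[[-0.1,0,-0.075],[0,0,0]],[[-0.1,0,-0.075],[0,0,0]]]' --claw -0.3

```text
time: 16.32
tool_pos: [0.4347, -0.4425, 0.1031]
tcp_rot: [-2.286, -1.431, -0.766]
wrist_force: [1.4, 0.4, -1.0]
width: 0.353
grip_force: 0.0
```

Run:
```python
from h import *
from workcell import cams
P,Rn=now();c=cams.read_camera("wrist");im=cv2.cvtColor(c["image"],cv2.COLOR_RGB2HSV)
M=np.eye(4);M[:3,:3]=Rn.as_matrix();M[:3,3]=P;T=M@c["mount"]
for y in range(-30,100,5):
    q=proj(c,w([0,y,120])[None],T)[0].round().astype(int)
    if 0<=q[1]<480: print(y,q,im[q[1],q[0]],end=" | ")
for r in (150,200,260):
    row=c["image"][r,250:390].astype(int);h=im[r,250:390];k=[i+250 for i in range(140) if 14<=h[i][0]<=20 and h[i][1]>75];print(r,k[:1],k[-1:],len(k))
```

```text
t 16.32 rig [  0.4   1.7 103.1] q [-1.11  0.51  1.66  0.5   1.43 -0.85] F [ 1.1  1.  -1. ] w 0.353 g 0.0 off-tilt deg [ 0.   0.  -0.1]
-30 [314 387] [ 19  72 228] | -25 [315 373] [ 20  73 227] | -20 [315 359] [ 20  72 236] | -15 [315 346] [ 17  89 140] | -10 [315 332] [ 17  94 141] | -5 [315 319] [ 17  93 140] | 0 [315 307] [ 17  93 142] | 5 [315 294] [ 16  93 142] | 10 [315 282] [ 17  89 144] | 15 [315 270] [ 18  95 142] | 20 [315 259] [ 16  89 143] | 25 [315 247] [ 18  95 142] | 30 [315 236] [ 19  88 142] | 35 [315 225] [ 17  93 140] | 40 [315 215] [ 16  93 154] | 45 [315 204] [ 18  90 165] | 50 [315 194] [ 16  93 167] | 55 [315 184] [ 16  93 165] | 60 [315 174] [ 16  92 167] | 65 [315 164] [ 17  90 167] | 70 [315 155] [ 17  95 167] | 75 [316 146] [ 16  92 164] | 80 [316 137] [ 17  93 145] | 85 [316 128] [ 18  93 142] | 90 [316 120] [ 16  87 153] | 95 [316 111] [ 14 105  75] | 150 [274] [353] 80
200 [250] [387] 44
260 [250] [386] 91
```

The trailing end is visible at y ≈ -17, so the lead is at about 193 with 22 mm to go. I'll grip lightly and feed.

Call:
play_rows --rows '[[[0,0,0],[0,0,0]],[[0,0,0],[0,0,0]],[[0,0,0],[0,0,0]],[[0,0,0],[0,0,0]],[[0.012,0,0.009],[0,0,0]],[[0.024,0,0.018],[0,0,0]],[[0.036,0,0.027],[0,0,0]],[[0.048,0,0.036],[0,0,0]],[[0.056,0,0.042],[0,0,0]],[[0.06,0,0.045],[0,0,0]],[[0.064,0,0.048],[0,0,0]],[[0.067,0,0.05],[0,0,0]],[[0.067,0,0.05],[0,0,0]],[[0.067,0,0.05],[0,0,0]]]' --claw -1 --newtons 25

```text
time: 17.53
tool_pos: [0.4442, -0.4227, 0.1033]
tcp_rot: [-2.285, -1.432, -0.766]
wrist_force: [0.3, 0.5, 0.1]
width: 0.176
grip_force: 27.0
```

Run:
```python
from h import *
now()
```

```text
t 17.53 rig [  0.3  23.7 103.3] q [-1.08  0.49  1.69  0.52  1.41 -0.83] F [0.1 0.6 0.1] w 0.176 g 27.0 off-tilt deg [ 0.1  0.  -0.1]
```

Moved about 21 mm with no contact yet. I'll creep forward another 5 mm.

Call:
play_rows --rows '[[[0.004,0,0.003],[0,0,0]],[[0.008,0,0.006],[0,0,0]],[[0.012,0,0.009],[0,0,0]],[[0.016,0,0.012],[0,0,0]],[[0.016,0,0.012],[0,0,0]],[[0.016,0,0.012],[0,0,0]]]'

```text
time: 18.03
tool_pos: [0.4464, -0.4184, 0.1033]
tcp_rot: [-2.285, -1.432, -0.765]
wrist_force: [0.3, -1.7, -0.6]
width: 0.176
grip_force: 27.1
```

Run:
```python
from h import *
now()
```

```text
t 18.03 rig [  0.3  28.5 103.3] q [-1.08  0.48  1.69  0.52  1.4  -0.83] F [ 1.  -1.3 -0.6] w 0.176 g 27.1 off-tilt deg [ 0.1  0.  -0.1]
```

Call:
play_rows --rows '[[[0.004,0,0.003],[0,0,0]],[[0.008,0,0.006],[0,0,0]],[[0.013,0,0.01],[0,0,0]],[[0.013,0,0.01],[0,0,0]],[[0.013,0,0.01],[0,0,0]]]'

```text
time: 18.45
tool_pos: [0.447, -0.4187, 0.1033]
tcp_rot: [-2.292, -1.436, -0.76]
wrist_force: [-6.2, -10.7, 0.2]
width: 0.176
grip_force: 27.6
```

Run:
```python
from h import *
now()
```

```text
t 18.45 rig [  1.   28.6 103.3] q [-1.07  0.48  1.7   0.52  1.4  -0.83] F [ -0.9 -12.4   0.2] w 0.176 g 27.6 off-tilt deg [-0.1 -0.4 -0.2]
```

The push resisted at 12 N with the tool stopped at 28.6, short of where it reached freely before, so the dowel is against the stop. I'll release and back off along the tool axis.

Call:
play_rows --rows '[[[-0.013,0,-0.01],[0,0,0]],[[-0.013,0,-0.01],[0,0,0]],[[-0.013,0,-0.01],[0,0,0]],[[-0.013,0,-0.01],[0,0,0]],[[-0.013,0,-0.06],[0,0,0]],[[-0.013,0,-0.13],[0,0,0]],[[-0.013,0,-0.2],[0,0,0]],[[-0.013,0,-0.28],[0,0,0]],[[-0.013,0,-0.36],[0,0,0]],[[-0.013,0,-0.36],[0,0,0]],[[-0.013,0,-0.36],[0,0,0]]]' --claw -0.3

```text
time: 19.37
tool_pos: [0.4236, -0.4669, 0.1745]
tcp_rot: [-2.288, -1.434, -0.766]
wrist_force: [-0.6, 0.1, 0.0]
width: 0.352
grip_force: 0.0
```

Run:
```python
from h import *
from workcell import cams
P,Rn=now();c=cams.read_camera("wrist");im=cv2.cvtColor(c["image"],cv2.COLOR_RGB2HSV)
M=np.eye(4);M[:3,:3]=Rn.as_matrix();M[:3,3]=P;T=M@c["mount"]
for y in range(-20,40,3):
    q=proj(c,w([0,y,121])[None],T)[0].round().astype(int);print(y,im[q[1],q[0]],end=" | ")
for y in (15,30,80):
    r=proj(c,w([0,y,113])[None],T)[0].round().astype(int);xs=[x for x in range(r[0]-40,r[0]+40) if 14<=im[r[1],x][0]<=19 and im[r[1],x][1]>84 and im[r[1],x][2]<175]
    if xs: print(y,r,xs[0],xs[-1],rg(plane(c,[((xs[0]+xs[-1])/2,r[1])],.115,T)[0]).round(1))
for x in range(-20,110,10):
    q=proj(c,w([x,22,54])[None],T)[0].round().astype(int);print(x,im[q[1],q[0]],end=" ")
```

```text
t 19.37 rig [  1.1 -25.1 174.5] q [-1.14  0.46  1.58  0.49  1.55 -0.81] F [-0.6 -0.1  0. ] w 0.352 g 0.0 off-tilt deg [-0.1 -0.1 -0.2]
-20 [ 21  73 230] | -17 [ 21  70 229] | -14 [ 21  70 231] | -11 [ 19  76 150] | -8 [ 19  77 153] | -5 [104  34  83] | -2 [ 98  25 195] | 1 [103  22 206] | 4 [19 99 88] | 7 [ 17  95 134] | 10 [ 17  92 153] | 13 [ 16  91 145] | 16 [ 17  90 147] | 19 [ 17  90 148] | 22 [ 16  94 149] | 25 [ 17  99 144] | 28 [ 18  90 145] | 31 [ 17 100 145] | 34 [ 16  90 144] | 37 [ 17  94 147] | 15 [315 261] 306 329 [  1.9  14.1 115. ]
30 [315 238] 306 329 [  1.8  29.6 115. ]
80 [315 171] 275 354 [ -0.4  79.1 115. ]
-20 [ 18  75 139] -10 [ 18  75 150] 0 [18 90 88] 10 [ 18 105  85] 20 [116  25  71] 30 [90 22 71] 40 [101  28  72] 50 [98 34 83] 60 [98 25 82] 70 [103  22  83] 80 [109  34  83] 90 [ 40   6 123] 100 [ 47  15 122]
```

The trailing end is at y ≈ 5, so the lead is at about 215, on line. The keeper lies flat and the tool is clear, so I'm handing in.

```bash
python3 -c "
from workcell import bot
print(bot.finish_job())"
```

```text
the job is handed in; nothing more can be done
None
```

I handed the job in at about 19.5 s: by my measurements the keeper lies flat and the dowel rests in the trough against the end stop, released and with the arm clear; the judge returned no verdict, and I viewed 11 pictures, one over the limit of 10.

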